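# Draw out a specimen drawer and pin it open

### The job

The wide right-hand drawer of the low grey specimen cabinet must stay open for the lesson. Whichever of the beaker and the two dropper bottles stands in front of it, set that aside upright on the table, then pull the wide drawer out to its stop without the drawer pushing against any of them. Then push the steel holding pin from the right through the eyelet on the cabinet's corner and the eyelet inside the drawer until its flat grip sits against the cabinet's eyelet; let go, leave the narrow drawer shut, and keep the beaker and bottles standing: none may fall over.

Things in the scene. Friction and masses are not known exactly. Their poses are not given: they have to be found in the camera images.
- cabinet: low grey metal cabinet, fixed, 180 deep (x) x 270 wide (y) x 100 mm high; origin at the centre of its underside on the table; its front faces its own -x, 90 mm from the origin. Two drawers side by side: wide on the right (-y), narrow on the left (+y). A steel eyelet plate stands forward from the front edge of its right wall.
- wide_drawer: wide drawer: front 163 wide (y), z 14 to 92 mm; body 160 mm deep, walls up to z 54. Slides along the cabinet's -x, travel 110 mm from shut to stop, about 2 N. Origin in the plane of its front face, mid width, at table height; axes as the cabinet's. In the cabinet's frame the origin is at (-90, -45.5, 0) mm shut, (-200, -45.5, 0) fully out. Starts up to 12 mm open.
- wide_drawer_handle (a point): middle of the steel bar handle of the wide drawer: bar about 10 mm thick, 90 mm long along y, its axis 35 mm in front of the drawer's face, 75 mm above the table
- narrow_drawer: the narrow drawer, front 82 mm wide, with a knob (35 mm out, 75 mm up); origin and axes as for the wide drawer; shut, the origin is at (-90, 86, 0) mm in the cabinet's frame; it stays shut
- cabinet_eye (a point): centre of the hole in the cabinet's steel eyelet, at its outer (right, -y) face; axes as the cabinet's, hole along y, 17 mm across. Plate 6 mm thick (towards +y), 36 wide (x), 36 high; centre 73 mm above the table, 18 mm in front of the cabinet's front, flush with the outside of its right wall: (-108, -135, 73) mm in the cabinet's frame
- drawer_eye (a point): centre of the hole of the steel eyelet plate that stands inside the wide drawer; hole along y, 17 mm across, plate 6 mm thick, 30 mm wide (x), z 20 to 90 mm, centre 73 mm above the table, 92 mm behind the drawer's face; with the drawer fully out it is in line with the cabinet's eyelet, 75 mm to the left (+y) of it
- pin: holding pin lying on the table: round steel rod 10 mm thick and 110 mm long, with a tapered tip, and at its other end a flat black grip 28 mm wide (x), 34 mm long (y), 10 mm thick (z), mass about 70 g. Origin on the rod's axis at the shoulder where rod and grip meet (5 mm above the table as it lies); the rod runs along +y, the grip from 0 to -34 mm
- pin_tip (a point): tip of the pin's rod, 110 mm from the shoulder; axes as the pin's
- beaker: clear beaker, 65 mm wide, 65 mm high, upright; origin at the centre of its underside
- bottle_tall: brown dropper bottle, 29 mm wide, 96 mm high with its rubber bulb; origin at the centre of its underside
- bottle_short: clear dropper bottle, 29 mm wide, 92 mm high with its rubber bulb; origin at the centre of its underside

How it is judged:
On the way, in this order (a step that is already met when the one before it is completed fails the run):
1. the wide drawer is pulled out to its stop (x of wide_drawer in the frame of cabinet below -0.195 m), for 0.2 s.
2. the pin is through both eyelets, its grip at the cabinet's eyelet (x of wide_drawer in the frame of cabinet below -0.195 m and y of pin_tip in the frame of drawer_eye above 0.012 m and x of pin_tip in the frame of drawer_eye between -0.012 and 0.012 m and z of pin_tip in the frame of drawer_eye between -0.012 and 0.012 m and x of pin in the frame of cabinet_eye between -0.012 and 0.012 m and z of pin in the frame of cabinet_eye between -0.012 and 0.012 m and y of pin in the frame of cabinet_eye between -0.012 and 0.006 m and angle between the y axis of pin and the y axis of cabinet, either way round below 0.2 rad), for 0.2 s.
At the end, for the whole second after the job is handed in: Wide drawer at its stop (within 5 mm); pin at rest through both eyelets (tip 12 mm or more past the drawer eyelet's middle, grip within 12 mm of the cabinet's eyelet, in line within 0.2 rad); narrow drawer shut (12 mm); beaker and bottles at rest upright (0.1 rad) on the table (all of step 2 and linear speed of each of pin, beaker, bottle_tall, bottle_short below 0.02 m/s and x of narrow_drawer in the frame of cabinet above -0.102 m and angle between each of beaker, bottle_tall, bottle_short's own z axis and vertical below 0.1 rad and height (world z) of beaker between -0.006 and 0.006 m and height (world z) of bottle_tall between -0.006 and 0.006 m and height (world z) of bottle_short between -0.006 and 0.006 m); the robot touches nothing.
It fails at once if the drawer pushes against the beaker or a bottle (over 1 N) (contact force between wide_drawer and beaker above 1 N or contact force between wide_drawer and bottle_tall above 1 N or contact force between wide_drawer and bottle_short above 1 N).
It fails at once if the beaker or a bottle is tipped over (beyond 0.6 rad) (angle between any of beaker, bottle_tall, bottle_short's own z axis and vertical above 0.6 rad).
It also fails if it takes over 67 s, if anything falls off the work surface, if the arm or the gripper's body presses on something with over 40 N, if the wrist force passes 120 N, or if a joint passes its speed limit or range.

### The arm

A 6-joint arm with a two-finger parallel gripper is mounted at the origin on a cart in front of the work surface, level with it; the furniture and walls round the work are solid. World frame = base frame: x ahead of the robot, y to its left, z up, the work surface at z = 0. Lengths are in m, angles in rad, forces in N, time in s.
With the tool pointing down it reaches from about 0.35 to 0.775 m from the base axis. Payload 5.5 kg.
Tool frame: the origin (TCP) lies between the finger pads; the fingertips stand 8 mm ahead of it and the grasp point (between the pads) lies 11 mm behind it; z points along the fingers, y is the line along which they close (so a half turn about z gives the same grasp; the last joint's range is limited). The gripper opens to 85 mm and grips with 20 to 120 N. Pads are 22 mm wide; open, the fingers measure 114 mm over their backs; the gripper's body (76 mm by 85 mm) begins 54 mm behind the grasp point. The pads swing forward as they close: fully open they stand 13 mm farther back than shut.
Start: joints at [-1.4, 0.313, 0.046, 1.304, 0, 1.431], TCP at [0.176, -0.547, 0.215] pointing down, gripper open.
Joint ranges: [-2.76, 2.76], [-0.86, 1.69], [-1.03, 1.26], [-2.2, 2.34], [-1.47, 1.5], [-3.14, 3.14]. Speed limits (rad/s): [2.57, 2.57, 3.14, 3.14, 3.14, 3.14].

### API

Orientations are given as a unit quaternion [w, x, y, z].
In Python, from workcell import env gives the robot as it stands.
- The arm moves only by the tool move_arm, never from a script. Its argument "moves" is one flat list of numbers, 5 for each row, row after row: the shift along the world's x, y, z in m, then the turn about the world's z in rad, then the finger opening in m, from 0 to 0.0854. A call has 1 to 12 rows; each row is the pose to reach, as a shift and turn from the pose commanded when the call began; what a row does not reach only later rows make up. A row lasts 1/12 s, in which the tool goes at most 41.7 mm and 7.16 degrees, less where a joint would pass 70% of its speed; a pose out of reach is approached as far as the arm can. A call with a gripper value outside its range is refused whole. The fingers move at their own pace and stop on an object; "newtons" is the grip in N (left out, the last holds). Time passes only in rows, so rows that repeat a pose let the fingers close. It gives the time, the measured TCP pose, the force, the opening and the grip force at its end, in the units of the state.
- env.get_state(): the state, without advancing time (a new reading comes with each control period).
- env.read_camera(name): name is "scene" or "top" or "wrist"; returns a dict with "pixels" (384x512x3 uint8, red, green, blue), "camera_matrix" (3x3 intrinsics, pixels), "distortion" ([k1, k2, p1, p2, k3] as OpenCV has them; the pictures are not rectified), "rvec" (rotation vector, rad) and "tvec" (3), from world to camera coordinates, as OpenCV has them. Camera axes: x right, y down, z forward; pixel columns grow to the right and rows downward; lengths in m; the calibration is good to about 2 mm. A picture is of the moment at which its call begins. There is no depth.
- env.hand_in(): hands the job in; it is judged then, once.
The state is a dict: "clock": time; "joint_pos": joint angles; "qvel": joint speeds; "tau": joint torques, N m; "tcp_pos": TCP position; "orientation": TCP orientation; "wrist_force": force on the tool from outside, world axes, zero at the start; "ft_torque": the same for the moment, N m; "finger_gap": finger opening in m; "grip_force": force on a finger pad.
Only numpy, scipy, OpenCV 4.12 (cv2) and the standard library are available. Lean on these libraries where they do the work, as an engineer would, in place of code of your own. Each camera call takes 0.05 s, during which the arm holds its last target. There are 200 camera calls.

## Working session

There is one attempt and no reset: what is moved stays moved. The work goes in short steps, Python scripts to look and compute and a tool call to move; the robot and the scene stay as the last step left them, time stands still between calls to the robot, and variables do not carry over. Pictures are saved under pics/ and viewed, at most 10 in all, crops included, and the job is handed in when it is done.

Besides the shell and the picture viewer there is one more tool, called after "Emit:" as name(argument=value, ...) on one line, values as JSON. move_arm: Moves the arm, as the interface text tells. Its arguments: {"type":"object","properties":{"moves":{"type":"array"},"newtons":{"type":"number"}},"required":["moves"]}

```bash
ls; mkdir -p pics
cat > h.py <<'E'
import numpy as np, cv2, pickle
from workcell import env
def grab(n,f):
    c=env.read_camera(n); cv2.imwrite(f'pics/{f}.png',c['pixels'][:,:,::-1]); pickle.dump(c,open(f'pics/{f}.pkl','wb')); return c
def load(f): return pickle.load(open(f'pics/{f}.pkl','rb'))
def ray(c,uv):
    K=np.array(c['camera_matrix']);d=np.array(c['distortion'])
    p=cv2.undistortPoints(np.array(uv,float).reshape(-1,1,2),K,d).reshape(-1,2)
    R=cv2.Rodrigues(np.array(c['rvec'],float))[0];t=np.array(c['tvec'],float).ravel()
    return -R.T@t, np.c_[p,np.ones(len(p))]@R
def at_z(c,uv,z):
    o,d=ray(c,uv); z=np.broadcast_to(z,len(d)); return o+d*((z-o[2])/d[:,2])[:,None]
def proj(c,P):
    return cv2.projectPoints(np.array(P,float).reshape(-1,1,3),np.array(c['rvec'],float),np.array(c['tvec'],float),np.array(c['camera_matrix']),np.array(c['distortion']))[0].reshape(-1,2)
E
python3 - <<'E'
from h import *
a=grab('scene','s0');b=grab('top','t0')
for n in 's0','t0':
    im=cv2.imread(f'pics/{n}.png'); cv2.imwrite(f'pics/{n}b.png',cv2.resize(im,(800,600),interpolation=cv2.INTER_CUBIC))
    c=load(n); print(n,ray(c,[[256,192]]))
print(env.get_state())
E
```

```text
pics
s0 (array([-0.00287216,  0.52842485,  0.84424189]), array([[ 0.51289924, -0.49185145, -0.70371683]]))
t0 (array([ 0.40681266, -0.00341818,  1.12441742]), array([[ 0.17651929,  0.02032351, -0.98421795]]))
{'clock': 0.1, 'joint_pos': array([-1.39965251e+00,  3.13936910e-01,  4.50662738e-02,  1.30361397e+00,
        1.41693464e-05,  1.43117671e+00]), 'qvel': array([-0.00139102, -0.00204538,  0.00323989,  0.00165545,  0.00041949,
       -0.00034258]), 'tau': array([ 1.77072136e-03, -4.81724310e+01,  2.99244922e+01,  1.25429392e-02,
       -1.80999000e-04, -8.96978385e-07]), 'tcp_pos': array([ 0.17572506, -0.54696481,  0.21438071]), 'orientation': array([-8.44148329e-04,  9.87952179e-01,  1.54757166e-01, -6.22109925e-06]), 'wrist_force': array([-0.74162995,  0.63943541,  0.21829532]), 'ft_torque': array([0.04152751, 0.03488092, 0.02451218]), 'grip_force': 0.0, 'finger_gap': 0.08539144417465788}
```

View pics/s0b.png

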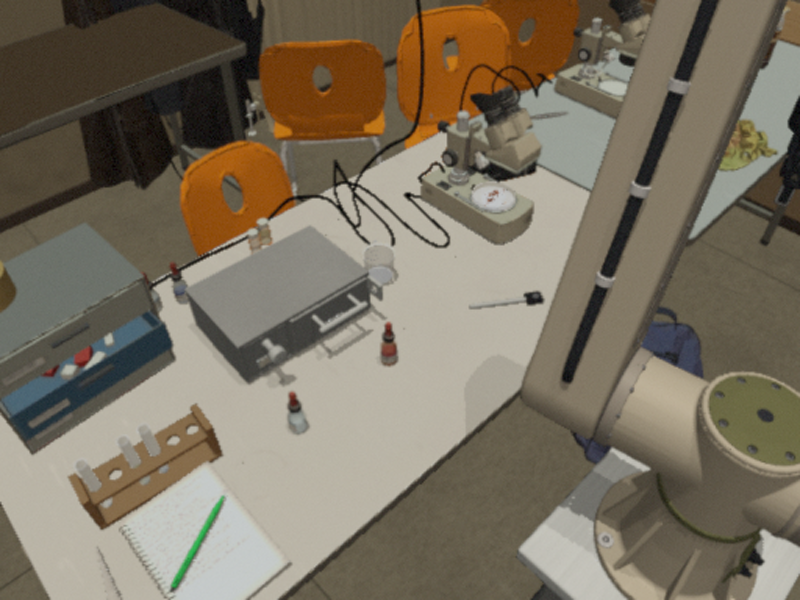

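View pics/t0b.png

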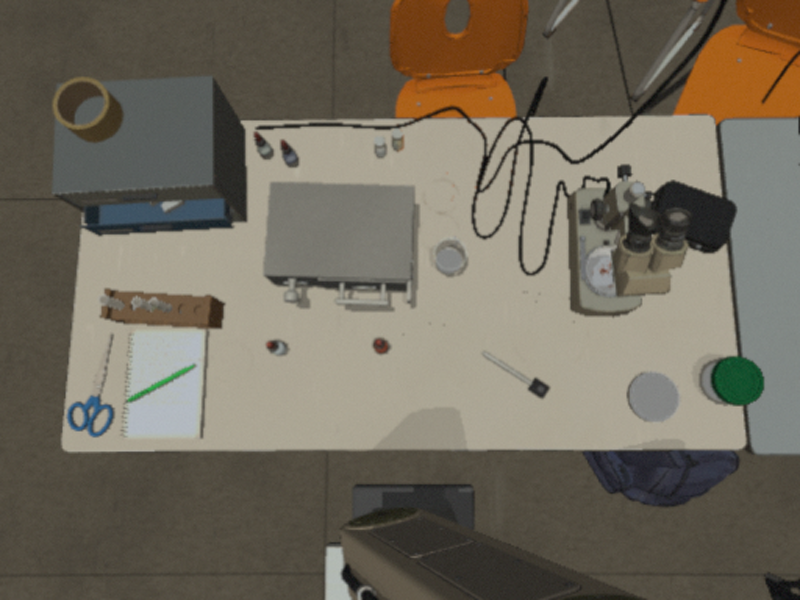

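The scene and top views show the tall brown bottle standing in front of the wide drawer (top view, 381,345). The beaker is to the right of the cabinet (450,257), the short bottle is in front of the narrow drawer (277,347), and the pin lies at (485,352)–(545,388). I'll zoom in to get accurate pixels.

Run:
```python
from h import *
im=cv2.imread('pics/t0.png')[110:260,160:360]; cv2.imwrite('pics/t0c.png',cv2.resize(im,(800,600),interpolation=cv2.INTER_CUBIC))
c=load('t0'); f=1/1.5625
q=lambda l,z: at_z(c,(np.array(l)+.5)*f-.5,z).round(4)
print('cab top',q([[270,184],[414,186],[412,279],[265,276]],.1))
print('pin',q([[485,352],[530,380],[540,388]],.005))
```

```text
cab top [[ 0.8131  0.2609  0.1   ]
 [ 0.8069 -0.0084  0.1   ]
 [ 0.6297 -0.0037  0.1   ]
 [ 0.637   0.2642  0.1   ]]
pin [[ 0.5046 -0.1445  0.005 ]
 [ 0.4504 -0.2293  0.005 ]
 [ 0.4351 -0.2478  0.005 ]]
```

View pics/t0c.png

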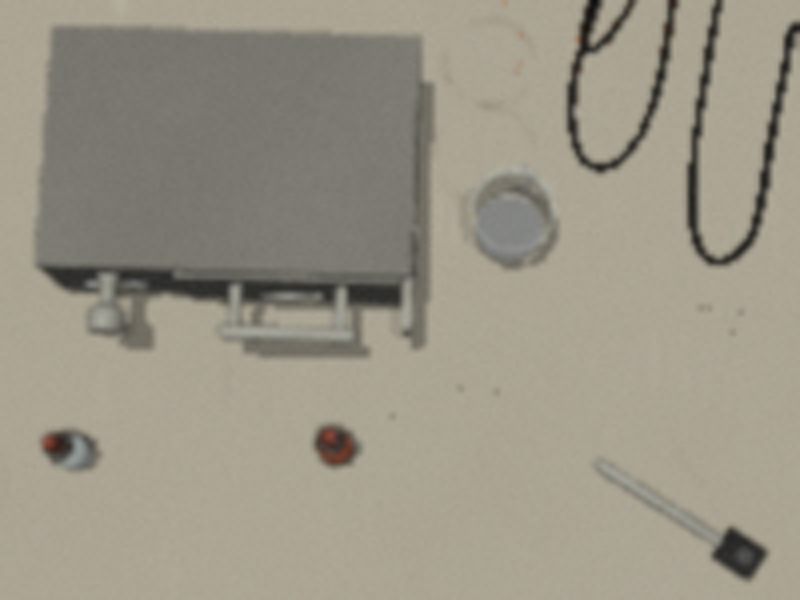

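The zoomed crop shows:
- Cabinet top corners at about (52,25), (422,37), (412,277) and (37,265).
- Handle bar (219,331)–(352,335), and the eyelet plate near (406,305).
- Tall bottle at (336,446), beaker at (512,220), pin from (599,462) to (753,562).

Next I fit the poses.

```bash
cat >> h.py <<'E'
def cab(p,P):
    P=np.array(P,float).reshape(-1,3); a=p[2]; R=np.array([[np.cos(a),-np.sin(a),0],[np.sin(a),np.cos(a),0],[0,0,1]]); return P@R.T+[p[0],p[1],0]
E
python3 - <<'E'
from h import *
from scipy.optimize import least_squares
c=load('t0');s=load('s0')
U=lambda l:np.c_[160+(np.array(l,float)[:,0]+.5)/4-.5,110+(np.array(l,float)[:,1]+.5)/4-.5]
S=lambda l:(np.array(l,float)+.5)/1.5625-.5
M=[[.09,.135,.1],[.09,-.135,.1],[-.09,.135,.1],[-.108,-.132,.091]]
m=U([[52,25],[422,37],[37,265],[406,305]])
r=least_squares(lambda p:(proj(c,cab(p,M))-m).ravel(),[.72,.128,0])
print('cab',r.x.round(4),r.fun.round(2));p=r.x
print('scene reproj 800', ((proj(s,cab(p,[[.09,.135,.1],[.09,-.135,.1],[-.09,.135,.1],[-.09,-.135,.1]]))+.5)*1.5625-.5).round())
a=p[2];R=np.array([[np.cos(a),-np.sin(a)],[np.sin(a),np.cos(a)]])
hb=at_z(c,U([[219,331],[352,335]]),.075); print('handle',hb.round(4),'in cab',((hb[:,:2]-p[:2])@R).round(4))
print('beaker base',at_z(c,U([[512,222]]),.003).round(4),'rim',at_z(c,U([[513,217]]),.065).round(4))
pt=at_z(c,U([[599,462],[720,540],[740,553],[753,562]]),.005); print('pin',pt.round(4)); print(np.degrees(np.arctan2(*(pt[0]-pt[2])[1::-1]*1)) , np.linalg.norm(pt[0]-pt[3]))
print('tall top',at_z(c,U([[333,436],[336,449]]),[.09,.02]).round(4),'short',at_z(c,U([[52,441],[75,450]]),[.085,.02]).round(4))
print('scene tall',at_z(s,S([[389,358],[388,327],[381,274],[297,427],[294,397]]),[.006,.09,.0,.006,.085]).round(4), 'pin',at_z(s,S([[470,306],[526,299],[535,298]]),.005).round(4))
print('eyes',cab(p,[[-.108,-.135,.073],[-.108,-.06,.073]]).round(4), 'handle open',cab(p,[-.235,-.0455,.075]).round(4))
E
```

```text
cab [ 0.7229  0.1292 -0.041 ] [ 0.23 -0.03 -0.04 -0.14 -0.7   0.08  0.51  0.07]
scene reproj 800 [[185. 289.]
 [311. 225.]
 [238. 348.]
 [370. 272.]]
handle [[0.5947 0.1387 0.075 ]
 [0.5911 0.0425 0.075 ]] in cab [[-0.1285  0.0042]
 [-0.1281 -0.0921]]
beaker base [[ 0.6926 -0.0793  0.003 ]] rim [[ 0.6806 -0.0759  0.065 ]]
pin [[ 0.5045 -0.1419  0.005 ]
 [ 0.4456 -0.2309  0.005 ]
 [ 0.4359 -0.2454  0.005 ]
 [ 0.4292 -0.2548  0.005 ]]
56.437870841679555 0.13575724330300265
tall top [[0.5164 0.0551 0.09  ]
 [0.514  0.0568 0.02  ]] short [[0.5145 0.2545 0.085 ]
 [0.5143 0.2531 0.02  ]]
scene tall [[ 0.5185  0.0554  0.006 ]
 [ 0.5157  0.0589  0.09  ]
 [ 0.6931 -0.0854  0.    ]
 [ 0.5146  0.2583  0.006 ]
 [ 0.5115  0.2548  0.085 ]] pin [[ 0.507  -0.1428  0.005 ]
 [ 0.4455 -0.2344  0.005 ]
 [ 0.4353 -0.2491  0.005 ]]
eyes [[ 0.6095 -0.0012  0.073 ]
 [ 0.6126  0.0737  0.073 ]] handle open [[0.4863 0.0934 0.075 ]]
```

Emit:
move_arm(moves=[0.34,0.6035,-0.06,0,0.0854,0.34,0.6035,-0.06,0,0.0854,0.34,0.6035,-0.06,0,0.0854,0.34,0.6035,-0.06,0,0.0854,0.34,0.6035,-0.06,0,0.0854,0.34,0.6035,-0.06,0,0.0854,0.34,0.6035,-0.06,0,0.0854,0.34,0.6035,-0.06,0,0.0854,0.34,0.6035,-0.06,0,0.0854,0.34,0.6035,-0.06,0,0.0854,0.34,0.6035,-0.06,0,0.0854,0.34,0.6035,-0.06,0,0.0854], newtons=30)

```text
clock: 1.1
tcp_pos: [0.4207, -0.1114, 0.1718]
orientation: [0.0, 0.988, 0.155, -0.0]
wrist_force: [0.5, -0.4, -0.1]
finger_gap: 0.0857
grip_force: 0.0
```

Emit:
move_arm(moves=[0.0953,0.1692,-0.017,0,0.0854,0.0953,0.1692,-0.017,0,0.0854,0.0953,0.1692,-0.017,0,0.0854,0.0953,0.1692,-0.017,0,0.0854,0.0953,0.1692,-0.017,0,0.0854,0.0953,0.1692,-0.017,0,0.0854])

```text
clock: 1.6
tcp_pos: [0.5173, 0.0601, 0.154]
orientation: [-0.001, 0.988, 0.158, 0.0]
wrist_force: [-0.4, 0.2, 0.2]
finger_gap: 0.0854
grip_force: 0.0
```

Run:
```python
from h import *
grab('wrist','w1'); s=env.get_state(); print(s['tcp_pos'],s['joint_pos'])
im=cv2.imread('pics/w1.png'); cv2.imwrite('pics/w1b.png',im)
c=load('w1'); print(ray(c,[[256,192]])); print(proj(c,[[.516,.0565,0],[.516,.0565,.096],[.6095,-.0012,.073]]))
```

```text
[0.51601727 0.05814428 0.15408313] [-4.24997936e-02  2.34144701e-01 -2.12333596e-01  1.12559352e+00
  4.99584560e-05  2.78368884e+00]
(array([0.59308711, 0.08428145, 0.31145738]), array([[-0.29751457, -0.10424773, -0.94904671]]))
[[256.31588646 172.55614813]
 [257.2178326  205.04884801]
 [367.38096856 107.06083177]]
```

View pics/w1.png

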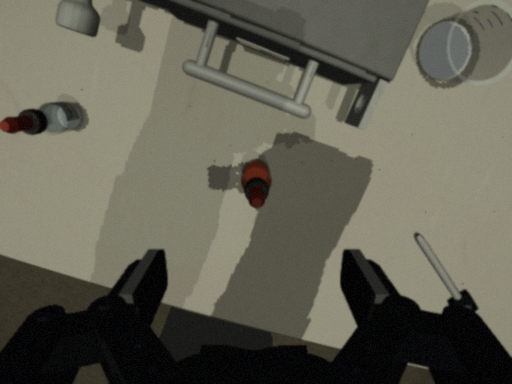

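The wrist view shows the bottle's bulb at (257,203), which matches the prediction of (257,205). The fingers straddle it evenly. I'll descend and grip.

Emit:
move_arm(moves=[0,0,-0.04,0,0.0854,0,0,-0.075,0,0.07,0,0,-0.099,0,0.06,0,0,-0.099,0,0.05,0,0,-0.099,0,0.0,0,0,-0.099,0,0.0,0,0,-0.099,0,0.0,0,0,-0.099,0,0.0,0,0,-0.099,0,0.0,0,0,-0.099,0,0.0,0,0,-0.099,0,0.0], newtons=25)

```text
clock: 2.57
tcp_pos: [0.516, 0.0557, 0.0567]
orientation: [0.0, 0.988, 0.155, 0.001]
wrist_force: [0.0, -0.3, -0.1]
finger_gap: 0.0001
grip_force: 0.0
```

Run:
```python
from h import *
a=grab('wrist','w2');b=grab('scene','s2')
im=np.vstack([a['pixels'],b['pixels'][150:330,130:386].repeat(2,0).repeat(2,1)])[:,:,::-1]
cv2.imwrite('pics/c2.png',cv2.resize(im,None,fx=.8,fy=.8)); s=env.get_state(); print(s['finger_gap'],s['tcp_pos'])
```

```text
0.00023243357626512038 [0.51578328 0.05573106 0.05634623]
```

View pics/c2.png

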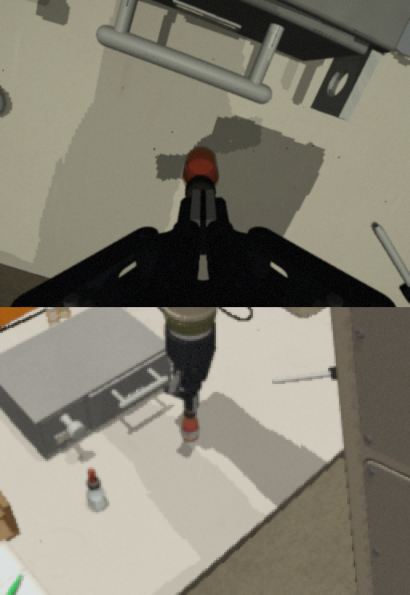

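The composite shows the bottle still upright, with its body at about (201,165) and cap at (201,187). The bulb is hidden by fully shut fingers. I'll check where it stands.

Run:
```python
from h import *
c=load('w2')
print((proj(c,[[.516,.0565,z] for z in (0,.05,.067,.096)])*.8).round(), (proj(c,[[.5305,.0565,0]])*.8).round())
s=load('s2')
for n,(x,y) in {'a':(.516,.0565)}.items(): print(((proj(s,[[x,y,0],[x,y,.05]])-[130,150])*2*.8+[0,307]).round())
```

```text
[[202. 162.]
 [201. 185.]
 [201. 196.]
 [201. 221.]] [[206. 148.]]
[[191. 437.]
 [190. 417.]]
```

Emit:
move_arm(moves=[0,0,0,0,0.06,0,0,0,0,0.06,0,0,0,0,0.06,0,0,0,0,0.06,0,0,0,0,0.06,0,0,-0.004,0,0.06,0,0,-0.007,0,0.06,0,0,-0.009,0,0.06,0,0,-0.01,0,0.06])

```text
clock: 3.42
tcp_pos: [0.5152, 0.0557, 0.0454]
orientation: [-0.0, 0.988, 0.155, -0.001]
wrist_force: [-0.5, -0.1, 0.5]
finger_gap: 0.0601
grip_force: 0.0
```

Emit:
move_arm(moves=[0,0,-0.002,0,0.06,0,0,-0.004,0,0.06,0,0,-0.006,0,0.06,0,0,-0.008,0,0.05,0,0,-0.008,0,0.0,0,0,-0.008,0,0.0,0,0,-0.008,0,0.0,0,0,-0.008,0,0.0,0,0,-0.008,0,0.0])

```text
clock: 4.17
tcp_pos: [0.5157, 0.0557, 0.0381]
orientation: [0.0, 0.988, 0.155, 0.0]
wrist_force: [-1.1, -0.0, -0.5]
finger_gap: 0.0273
grip_force: 24.6
```

Emit:
move_arm(moves=[0,0,0.02,0,0.0,-0.02,0.035,0.02,0,0.0,-0.038,0.065,0.02,0,0.0,-0.057,0.098,0.02,0,0.0,-0.076,0.131,0.02,0,0.0,-0.096,0.164,0.02,0,0.0,-0.096,0.164,0.02,0,0.0,-0.096,0.164,0.02,0,0.0,-0.096,0.164,0.01,0,0.0,-0.096,0.164,0.004,0,0.0,-0.096,0.164,0.0015,0,0.0,-0.096,0.164,0.0005,0,0.0])

```text
clock: 5.17
tcp_pos: [0.42, 0.218, 0.038]
orientation: [-0.0, 0.988, 0.154, -0.001]
wrist_force: [-0.0, 0.8, 3.1]
finger_gap: 0.0274
grip_force: 25.2
```

Emit:
move_arm(moves=[0,0,0,0,0.0,0,0,0,0,0.03,0,0,0,0,0.04,0,0,0,0,0.06,0,0,0,0,0.06,0,0,0.03,0,0.06,0,0,0.07,0,0.06,0,0,0.1,0,0.06])

```text
clock: 5.83
tcp_pos: [0.4197, 0.219, 0.1405]
orientation: [-0.0, 0.988, 0.155, -0.0]
wrist_force: [0.1, -0.5, -0.0]
finger_gap: 0.0601
grip_force: 0.0
```

Run:
```python
from h import *
a=grab('scene','s3');b=grab('wrist','w3')
im=np.vstack([b['pixels'],a['pixels'][150:330,130:386].repeat(2,0).repeat(2,1)])[:,:,::-1]
cv2.imwrite('pics/c3.png',cv2.resize(im,None,fx=.8,fy=.8)); print(env.get_state()['tcp_pos'])
print((proj(b,[[.42,.2205,z] for z in (0,.05,.096)])*.8).round(),((proj(a,[[.42,.2205,0]])-[130,150])*1.6+[0,307]).round())
```

```text
[0.4234563  0.22027471 0.14397737]
[[202. 141.]
 [201. 153.]
 [201. 168.]] [[154. 530.]]
```

View pics/c3.png

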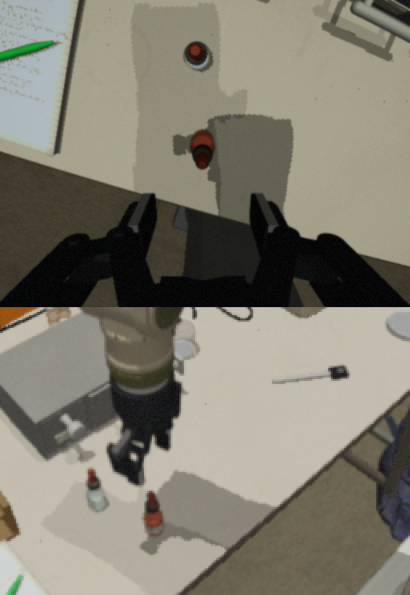

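Both bottles are upright in the composite: the tall one at (201,150) as placed, the short one untouched. Next is the drawer handle.

Emit:
move_arm(moves=[0.0173,-0.013,0.005,0.122,0.028,0.0345,-0.026,0.005,0.244,0.028,0.052,-0.039,0.005,0.366,0.028,0.069,-0.052,0.005,0.488,0.028,0.086,-0.0655,0.005,0.61,0.028,0.104,-0.079,0.005,0.732,0.028,0.121,-0.092,0.005,0.854,0.028,0.138,-0.105,0.005,0.976,0.028,0.155,-0.118,0.005,1.098,0.028,0.1726,-0.131,0.005,1.219,0.028,0.1726,-0.131,0.005,1.219,0.028,0.1726,-0.131,0.005,1.219,0.028])

```text
clock: 6.93
tcp_pos: [0.5927, 0.0873, 0.1425]
orientation: [-0.001, 0.722, 0.692, -0.001]
wrist_force: [-0.2, -1.5, -0.5]
finger_gap: 0.028
grip_force: 0.0
```

Run:
```python
from h import *
b=grab('wrist','w4'); grab('top','t4')
print(env.get_state()['tcp_pos'],env.get_state()['orientation'])
im=b['pixels'][:,:,::-1].copy()
p=[.7229,.1292,-.041]
for q in proj(b,cab(p,[[-.1283,-.0005,.075],[-.1283,-.0905,.075],[-.1283,-.0455,.075],[-.108,-.135,.073],[-.108,-.132,.091],[-.09,-.135,.1]])): cv2.circle(im,tuple(int(v) for v in q.round()),3,(0,255,0),1)
cv2.imwrite('pics/w4b.png',im)
```

```text
[0.59148895 0.08832636 0.14291196] [-0.00084798  0.72158946  0.6923203  -0.00072881]
```

View pics/w4b.png

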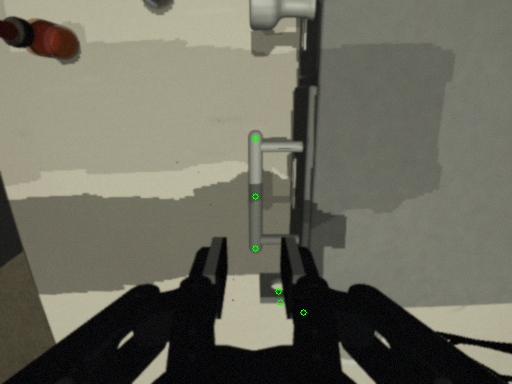

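The wrist overlay puts the model points right on the handle bar (255,138)–(255,248), so the alignment is good. I'll grip it.

Emit:
move_arm(moves=[0,0,-0.035,0,0.028,0,0,-0.06,0,0.028,0,0,-0.076,0,0.028,0,0,-0.076,0,0.028,0,0,-0.076,0,0.0,0,0,-0.076,0,0.0,0,0,-0.076,0,0.0,0,0,-0.076,0,0.0], newtons=40)

```text
clock: 7.7
tcp_pos: [0.5936, 0.0882, 0.0693]
orientation: [0.001, 0.721, 0.693, 0.001]
wrist_force: [0.7, -0.4, -0.3]
finger_gap: -0.0004
grip_force: 0.0
```

Run:
```python
from h import *
b=grab('wrist','w5');a=grab('scene','s5');print(env.get_state()['finger_gap'])
im=np.hstack([b['pixels'][60:360,100:400],a['pixels'][150:300,150:300].repeat(2,0).repeat(2,1)])[:,:,::-1]
cv2.imwrite('pics/c5.png',cv2.resize(im,(800,400)))
p=[.7229,.1292,-.041]
print((proj(b,cab(p,[[-.1283,-.0005,.075],[-.1283,-.0905,.075],[-.1283,-.0455,.075]]))-[100,60])*4/3)
```

```text
-0.0001813952509861643
[[205.0156183  135.50741282]
 [204.80688985 330.58915718]
 [204.9031196  241.87226063]]
```

View pics/c5.png

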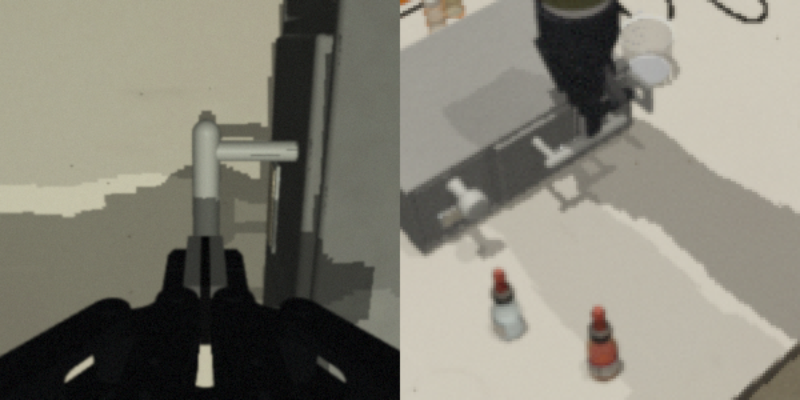

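Run:
```python
from h import *
b=load('w5');q=env.get_state()['tcp_pos'];print(q)
P=[[q[0],q[1]+dy,z] for dy in (0,.011,-.011) for z in (.05,.061,.07,.08,.09,.1)]
for a,r in zip(P,((proj(b,P)-[100,60])*4/3).round(1)): print(np.round(a,4),r)
```

```text
[0.59326015 0.08808843 0.0687873 ]
[0.5933 0.0881 0.05  ] [205.7 218.9]
[0.5933 0.0881 0.061 ] [205.8 229. ]
[0.5933 0.0881 0.07  ] [205.9 238.3]
[0.5933 0.0881 0.08  ] [206.1 249.6]
[0.5933 0.0881 0.09  ] [206.2 262.3]
[0.5933 0.0881 0.1   ] [206.4 276.7]
[0.5933 0.0991 0.05  ] [204.8 197.2]
[0.5933 0.0991 0.061 ] [204.8 206.4]
[0.5933 0.0991 0.07  ] [204.9 214.6]
[0.5933 0.0991 0.08  ] [205.  224.9]
[0.5933 0.0991 0.09  ] [205.1 236.4]
[0.5933 0.0991 0.1   ] [205.2 249.4]
[0.5933 0.0771 0.05  ] [206.6 239.7]
[0.5933 0.0771 0.061 ] [206.8 250.8]
[0.5933 0.0771 0.07  ] [206.9 260.9]
[0.5933 0.0771 0.08  ] [207.1 273.2]
[0.5933 0.0771 0.09  ] [207.3 287. ]
[0.5933 0.0771 0.1   ] [207.5 302.5]
```

Emit:
move_arm(moves=[0,0,0,0,0.03,0,0,0,0,0.03,0,0,0,0,0.03,0,0,0,0,0.03,0,0,-0.004,0,0.03,0,0,-0.007,0,0.03,0,0,-0.008,0,0.0,0,0,-0.008,0,0.0,0,0,-0.008,0,0.0,0,0,-0.008,0,0.0,0,0,-0.008,0,0.0])

```text
clock: 8.72
tcp_pos: [0.5922, 0.088, 0.059]
orientation: [-0.0, 0.721, 0.693, -0.001]
wrist_force: [1.1, -0.0, -5.2]
finger_gap: 0.0086
grip_force: 38.9
```

Emit:
move_arm(moves=[-0.01,0.0004,0,0,0.0,-0.025,0.001,0,0,0.0,-0.04,0.0016,0,0,0.0,-0.055,0.0023,0,0,0.0,-0.07,0.0029,0,0,0.0,-0.085,0.0035,0,0,0.0,-0.095,0.0039,0,0,0.0,-0.102,0.0042,0,0,0.0,-0.106,0.0043,0,0,0.0,-0.108,0.0044,0,0,0.0,-0.109,0.0045,0,0,0.0,-0.109,0.0045,0,0,0.0])

```text
clock: 9.72
tcp_pos: [0.4883, 0.0921, 0.0592]
orientation: [0.003, 0.721, 0.693, 0.002]
wrist_force: [14.0, -1.5, -24.2]
finger_gap: 0.0082
grip_force: 39.0
```

Emit:
move_arm(moves=[0.004,0,0,0,0.0,0.004,0,0,0,0.03,0.004,0,0,0,0.03,0.004,0,0,0,0.03,0.004,0,0,0,0.03,0.004,0,0.03,0,0.03,0.004,0,0.07,0,0.03,0.004,0,0.07,0,0.03])

```text
clock: 10.38
tcp_pos: [0.4915, 0.0929, 0.1365]
orientation: [0.003, 0.721, 0.693, 0.004]
wrist_force: [1.7, 0.5, 0.5]
finger_gap: 0.03
grip_force: 0.0
```

Run:
```python
from h import *
b=grab('wrist','w6');t=grab('top','t6'); s=env.get_state();print(s['clock'],s['tcp_pos'],s['wrist_force'],s['orientation'])
p=[.7229,.1292,-.041]
im=b['pixels'][:,:,::-1].copy(); tp=t['pixels'][:,:,::-1][130:250,170:330].copy().repeat(3,0).repeat(3,1)
L=cab(p,[[-.235,-.0005,.075],[-.235,-.0905,.075],[-.108,-.135,.073],[-.108,-.126,.091],[-.108,-.138,.091],[-.108,-.06,.09],[-.108,-.063,.073]])
for q in proj(b,L): cv2.circle(im,tuple(int(v) for v in q.round()),3,(0,255,0),1)
for q in (proj(t,L)-[170,130])*3+1: cv2.circle(tp,tuple(int(v) for v in q.round()),3,(0,255,0),1)
cv2.imwrite('pics/c6.png',np.vstack([im[:,:480][:240],tp]))
```

```text
10.4833 [0.48930067 0.09274164 0.13202434] [-0.15368335 -0.30408178 -0.69017622] [0.00160894 0.72103817 0.69289088 0.0018946 ]
```

View pics/c6.png

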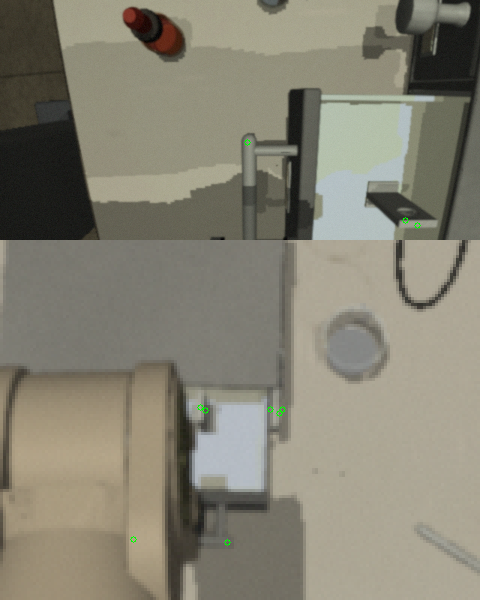

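The wrist and top composite show the drawer fully out. The bar end at (248,140), the drawer eyelet at (405,215) and the cabinet eyelet at (277,411) all agree with the model. Next I go to the pin.

Emit:
move_arm(moves=[-0.0513,-0.3403,0,-0.12,0.045,-0.0513,-0.3403,0,-0.24,0.045,-0.0513,-0.3403,0,-0.36,0.045,-0.0513,-0.3403,0,-0.48,0.045,-0.0513,-0.3403,0,-0.547,0.045,-0.0513,-0.3403,0,-0.547,0.045,-0.0513,-0.3403,0,-0.547,0.045,-0.0513,-0.3403,0,-0.547,0.045,-0.0513,-0.3403,0,-0.547,0.045,-0.0513,-0.3403,0,-0.547,0.045,-0.0513,-0.3403,0,-0.547,0.045,-0.0513,-0.3403,0,-0.547,0.045])

```text
clock: 11.48
tcp_pos: [0.4357, -0.2462, 0.1289]
orientation: [-0.001, 0.881, 0.473, -0.0]
wrist_force: [-0.1, 0.1, 0.0]
finger_gap: 0.0451
grip_force: 0.0
```

Run:
```python
from h import *
P=[]
for i in range(4):
    b=grab('wrist','w7'); P.append(env.get_state()['tcp_pos'])
s=env.get_state();print(np.mean(P,0),np.std(P,0),s['orientation'],s['clock'])
# dark grip & bright rod in wrist image
L=np.array([[.4362,-.2466,.010],[.4456,-.2325,.01],[.5058,-.1424,.005]])
print('pred',proj(b,L).round(1))
g=cv2.cvtColor(b['pixels'],cv2.COLOR_RGB2GRAY); x,y=proj(b,L[:1])[0].astype(int)
print(g[max(0,y-40):y+44:4, max(0,x-40):x+44:4])
```

```text
[ 0.43619673 -0.24608998  0.12935436] [0.00018734 0.00012139 0.00017769] [-3.82516103e-04  8.80910188e-01  4.73283304e-01 -9.77874986e-05] 11.6833
pred [[254.3 180. ]
 [254.3 162.4]
 [255.   35.7]]
[[139 141 141 143 139 141 143 138 130 118 123  89 139 140 137 141 136 134
  137 140 137]
 [141 137 139 141 139 138 138 140 132 122 119  96 140 141 138 141 139 142
  139 136 139]
 [137 138 136 141 143 141 143 138 136 121 121  93 140 137 140 138 138 138
  137 140 139]
 [138 139 140 158 143 140 139 139 134 117 123  96 138 138 136 138 137 137
  139 136 138]
 [162 149 160 164 141 136 143 142 136 120 122  97 135 137 136 136 136 135
  137 139 140]
 [160 162 164 163 163 160 136  69  54 117 120  61  65 116 136 138 142 139
  136 137 138]
 [160 160 159 162 163 160  87  17  23  20  17  13   3  14 135 136 139 147
  145 160 160]
 [162 162 162 161 160 160  81  25  24  27  24  19  21  20  93  96  95  93
  122 149 158]
 [163 163 162 160 160 163  90  24  19  15  20  11  14  10  94  94  98  93
   98  94 120]
 [162 160 154 161 159 161  89  18  12  16  25  14  12  10  95  96  95  94
   95  94  94]
 [100  94  9
[... 267 characters left out ...]
7  96  93  98  78  15  13  13   6  18  12  16  92  95  94  93
   96  92  93]
 [ 96  95  96  96  95  94  97  82  85  84  85  87  89  93  91  97  98  94
   93  95  96]
 [ 96  98  94  95  95  97  97  98  96  95  92  96  94  91  95  95  95  97
   95  97  97]
 [ 95  97  97  93  98  95  96  93  93  94  99  94  95  91  96  97  92  97
   95  94  94]
 [ 95  96  95  94  93  94  93  94  92  97  92  94  95  94  97  95  97  95
   96  96 100]
 [ 97  94  95  95  96  97  95  95  97  98  94  92  94  95  94  94  96  95
   95  96  97]
 [ 96  97  96  96  95  95  97  96  95  96  92  95  96  95  93  96  95  95
   97  99  96]
 [ 94  96  92  94  95  98  96  96  96  94  96  93  97  92  96  94  94  94
   96  93  97]]
```

The wrist pixels put the grip centred within about 1 mm across and 2 mm along. I'll descend.

Emit:
move_arm(moves=[0,0,-0.04,0,0.045,0,0,-0.08,0,0.045,0,0,-0.105,0,0.045,0,0,-0.113,0,0.045,0,0,-0.116,0,0.045,0,0,-0.117,0,0.045,0,0,-0.117,0,0.045])

```text
clock: 12.27
tcp_pos: [0.4374, -0.2484, 0.014]
orientation: [0.001, 0.881, 0.473, 0.0]
wrist_force: [-0.2, -0.4, -0.7]
finger_gap: 0.0452
grip_force: 0.0
```

Emit:
move_arm(moves=[0,0,-0.002,0,0.045,0,0,-0.003,0,0.045,0,0,-0.004,0,0.045,0,0,-0.004,0,0.045])

```text
clock: 12.6
tcp_pos: [0.4364, -0.2481, 0.009]
orientation: [0.0, 0.881, 0.472, 0.0]
wrist_force: [0.6, 0.8, 0.4]
finger_gap: 0.045
grip_force: 0.0
```

Emit:
move_arm(moves=[0,0,0,0,0.02,0,0,0,0,0.02,0,0,0,0,0.02,0,0,0,0,0.02,0,0,0,0,0.02], newtons=40)

```text
clock: 13.02
tcp_pos: [0.4362, -0.2478, 0.0086]
orientation: [-0.0, 0.881, 0.472, -0.0]
wrist_force: [-0.4, -0.1, -0.8]
finger_gap: 0.0203
grip_force: 0.0
```

Emit:
move_arm(moves=[0,0,0,0,0.045,0,0,0,0,0.045,0,0,0,0,0.045,0,0,-0.002,0,0.045,0,0,-0.004,0,0.045,0,0,-0.006,0,0.045,0,0,-0.007,0,0.045,0,0,-0.008,0,0.045,0,0,-0.008,0,0.045])

```text
clock: 13.77
tcp_pos: [0.436, -0.2476, 0.0003]
orientation: [-0.0, 0.881, 0.472, -0.0]
wrist_force: [0.5, 0.2, -0.1]
finger_gap: 0.0453
grip_force: 0.0
```

Emit:
move_arm(moves=[0,0,0,0,0.02,0,0,0,0,0.02,0,0,0,0,0.02,0,0,0,0,0.02,0,0,0,0,0.02])

```text
clock: 14.18
tcp_pos: [0.4362, -0.2478, 0.0006]
orientation: [-0.0, 0.881, 0.472, -0.0]
wrist_force: [-0.1, -0.1, 0.0]
finger_gap: 0.0198
grip_force: 0.0
```

Emit:
move_arm(moves=[0,0,0,0,0.042,0,0,0,0,0.042,0,0,0,0,0.042,0,0,-0.003,0,0.042,0,0,-0.005,0,0.042,0,0,-0.007,0,0.042,0,0,-0.009,0,0.042,0,0,-0.009,0,0.042])

```text
clock: 14.85
tcp_pos: [0.4358, -0.2475, -0.009]
orientation: [-0.001, 0.881, 0.472, -0.0]
wrist_force: [-0.4, 1.0, -0.5]
finger_gap: 0.0418
grip_force: 0.0
```

Emit:
move_arm(moves=[0,0,0,0,0.02,0,0,0,0,0.02,0,0,0,0,0.02,0,0,0,0,0.02,0,0,0,0,0.02])

```text
clock: 15.27
tcp_pos: [0.4362, -0.2478, -0.0083]
orientation: [-0.0, 0.881, 0.472, -0.0]
wrist_force: [-0.9, 0.5, 2.3]
finger_gap: 0.0258
grip_force: 39.3
```

Emit:
move_arm(moves=[0,0,0,0,0.034,0,0,0,0,0.034,0,0,-0.001,0,0.034,0,0,-0.002,0,0.034,0,0,-0.003,0,0.034,0,0,-0.003,0,0.034])

```text
clock: 15.77
tcp_pos: [0.436, -0.2477, -0.0117]
orientation: [-0.0, 0.881, 0.472, -0.0]
wrist_force: [-0.1, 0.2, 0.4]
finger_gap: 0.0339
grip_force: 0.0
```

Emit:
move_arm(moves=[0,0,0,0,0.02,0,0,0,0,0.02,0,0,0,0,0.02,0,0,0,0,0.02,0,0,0,0,0.02], newtons=60)

```text
clock: 16.18
tcp_pos: [0.4362, -0.2478, -0.0113]
orientation: [-0.0, 0.881, 0.472, -0.0]
wrist_force: [-0.5, 0.5, 3.3]
finger_gap: 0.0257
grip_force: 59.3
```

Emit:
move_arm(moves=[0,0,0.03,0,0.02,0,0,0.065,0.1,0.02,0.025,0.0145,0.09,0.21,0.02,0.055,0.032,0.1,0.32,0.02,0.09,0.052,0.1,0.43,0.02,0.12,0.07,0.1,0.547,0.02,0.15,0.087,0.1,0.547,0.02,0.1671,0.0967,0.1,0.547,0.02,0.1671,0.0967,0.085,0.547,0.02,0.1671,0.0967,0.072,0.547,0.02,0.1671,0.0967,0.0682,0.547,0.02,0.1671,0.0967,0.0682,0.547,0.02])

```text
clock: 17.18
tcp_pos: [0.6019, -0.1504, 0.0548]
orientation: [-0.002, 0.721, 0.693, -0.001]
wrist_force: [-0.0, 1.0, 0.3]
finger_gap: 0.0259
grip_force: 59.3
```

Run:
```python
from h import *
P=[]
for i in range(6):
    b=grab('wrist','w8'); P.append(env.get_state()['tcp_pos'])
t=grab('top','t8');sc=grab('scene','s8')
s=env.get_state();q=np.mean(P[3:],0);print(q,s['orientation'],s['clock'],s['finger_gap'],s['grip_force'])
p=[.7229,.1292,-.041]; h=np.array([.041,.9992,0]); ax=q+[0,0,.0163]
E=cab(p,[[-.108,-.135,.073],[-.108,-.06,.073],[-.126,-.135,.091],[-.09,-.135,.091]])
pins=np.array([ax+h*.0185,ax+h*.1285])
def ov(c,box,f):
    x0,y0,x1,y1=box; im=np.ascontiguousarray(cv2.resize(c['pixels'][y0:y1,x0:x1,::-1],None,fx=f,fy=f,interpolation=cv2.INTER_CUBIC))
    for L,col in ((E,(0,255,0)),(pins,(0,0,255))):
        for u in (proj(c,L)-[x0,y0]+.5)*f-.5: cv2.circle(im,tuple(int(v) for v in u.round()),3,col,1)
    print(proj(c,E).round(1).tolist(),proj(c,pins).round(1).tolist()); return im
a=ov(b,(150,0,350,300),2)
d=ov(t,(230,150,330,220),4); e=ov(sc,(200,150,300,207),4)
d=cv2.resize(d,(400,280)); e=cv2.resize(e,(400,228))
r=np.vstack([d,e]); r=cv2.copyMakeBorder(r,0,600-r.shape[0],0,0,cv2.BORDER_CONSTANT)
cv2.imwrite('pics/c8.png',np.hstack([a,r]))
```

```text
[ 0.60369355 -0.15160815  0.05774444] [3.64360164e-04 7.21250064e-01 6.92674674e-01 9.48127335e-05] 17.5833 0.025689199215036842 59.2560213804245
[[254.6, -92.0], [254.6, -266.8], [202.0, -119.6], [307.7, -119.5]] [[255.2, 219.5], [255.6, -32.7]]
[[262.7, 187.2], [236.9, 186.3], [262.5, 192.2], [262.9, 179.8]] [[308.3, 188.5], [270.3, 187.2]]
[[241.1, 184.5], [219.8, 197.1], [245.2, 183.1], [236.8, 176.4]] [[275.5, 163.7], [247.0, 180.6]]
```

View pics/c8.png

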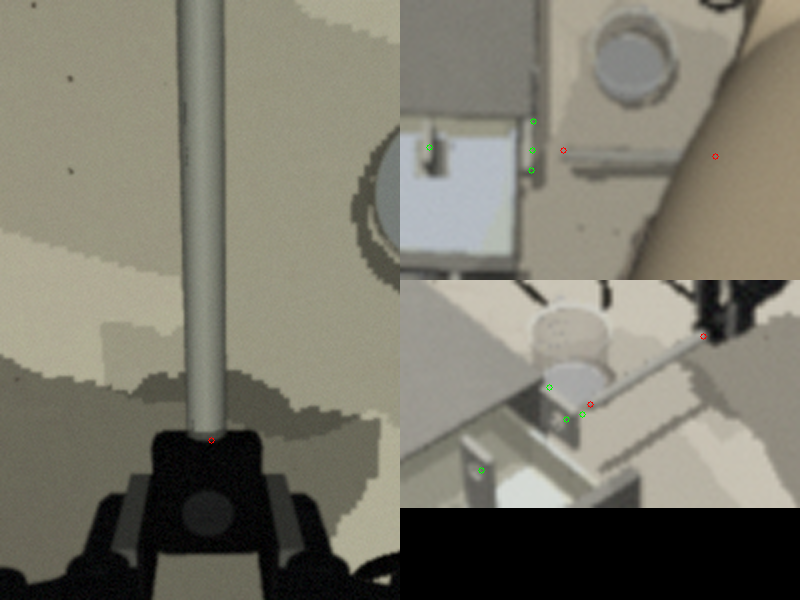

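The composite shows the rod in the wrist view running from (206,430) to (200,0), slightly to the −x side of my predicted line at 211. In the top view the tip is at (563,155), against a prediction of (563,150). In the scene view the eyelet holes at (558,421) and (477,468) agree with the model. I'll fit the rod axis numerically across the three cameras.

```bash
cat > rod.py <<'E'
from h import *
from scipy.optimize import least_squares
from scipy.ndimage import map_coordinates
def center(c,P,u,w,half,sgn):
    """offset (px) of rod centre across the projected axis at P, from gradient edges"""
    g=cv2.GaussianBlur(cv2.cvtColor(c['pixels'],cv2.COLOR_RGB2GRAY),(0,0),.7).astype(float)
    a,b=proj(c,[P,P+u*.004]); d=(b-a)/np.linalg.norm(b-a); n=np.array([-d[1],d[0]])
    o=np.arange(-half,half+.01,.1); k=[a+d*j for j in np.linspace(-w,w,5)]
    pr=np.mean([map_coordinates(g,[q[1]+o*n[1],q[0]+o*n[0]],order=1) for q in k],0)
    return o,pr,n
E
python3 - <<'E'
from rod import *
q=np.array([.6037,-.1516,.0577]);h=np.array([.041,.9992,0]);ax=q+[0,0,.0163]
for n,ss,hf in (('w8',(.03,.06,.09),18),('t8',(.1,.11,.12),5),('s8',(.05,.08,.1,.115),5)):
    c=load(n)
    for s in ss:
        o,pr,nn=center(c,ax+h*s,h,2 if n!='w8' else 4,hf,1)
        st=10 if n=='w8' else 5
        print(n,s,nn.round(2),pr[::st].astype(int).tolist())
E
```

```text
w8 0.03 [1. 0.] [85, 86, 85, 85, 84, 81, 82, 93, 105, 114, 122, 127, 131, 134, 136, 138, 136, 132, 127, 122, 116, 109, 101, 91, 79, 72, 73, 77, 79, 80, 80, 79, 80, 80, 81, 81, 80]
w8 0.06 [1. 0.] [155, 153, 144, 123, 101, 92, 98, 108, 116, 124, 130, 135, 138, 140, 140, 139, 136, 132, 128, 123, 117, 109, 100, 92, 92, 109, 133, 145, 148, 148, 148, 148, 148, 148, 148, 148, 148]
w8 0.09 [1. 0.] [138, 121, 99, 88, 91, 100, 110, 118, 124, 130, 135, 139, 142, 143, 141, 138, 134, 131, 126, 121, 115, 108, 99, 94, 101, 120, 137, 145, 146, 146, 147, 147, 147, 147, 147, 147, 147]
t8 0.1 [ 0.03 -1.  ] [98, 99, 104, 110, 115, 120, 125, 130, 133, 136, 136, 136, 137, 139, 142, 144, 146, 147, 147, 147, 147]
t8 0.11 [ 0.03 -1.  ] [101, 103, 111, 118, 122, 126, 128, 131, 134, 136, 137, 138, 139, 141, 144, 146, 147, 147, 147, 147, 147]
t8 0.12 [ 0.03 -1.  ] [120, 120, 123, 126, 126, 127, 128, 130, 133, 135, 136, 137, 139, 141, 143, 146, 147, 147, 147, 148, 148]
s8 0.05 [-0.51 -0.86] [160, 157, 155, 154, 152, 149, 144, 140, 139, 143, 149, 157, 163, 169, 174, 179, 183, 186, 187, 188, 189]
s8 0.08 [-0.51 -0.86] [178, 178, 178, 176, 173, 167, 158, 151, 147, 148, 153, 159, 165, 168, 171, 174, 175, 177, 177, 177, 177]
s8 0.1 [-0.51 -0.86] [178, 178, 177, 175, 171, 163, 154, 147, 144, 147, 153, 157, 159, 158, 155, 152, 150, 150, 150, 151, 152]
s8 0.115 [-0.51 -0.86] [178, 178, 176, 172, 166, 156, 146, 140, 140, 145, 153, 159, 162, 162, 161, 161, 161, 162, 162, 163, 163]
```

Emit:
move_arm(moves=[0.002,0,0,-0.01,0.02,0.002,0,0,-0.01,0.02,0.0022,0.005,0,-0.01,0.02,0.0024,0.01,0,-0.01,0.02,0.0026,0.015,0,-0.01,0.02,0.0028,0.02,0,-0.01,0.02,0.003,0.025,0,-0.01,0.02,0.0032,0.03,0,-0.01,0.02,0.0034,0.035,0,-0.01,0.02,0.0036,0.04,0,-0.01,0.02,0.0038,0.045,0,-0.01,0.02,0.0038,0.045,0,-0.01,0.02])

```text
clock: 18.58
tcp_pos: [0.607, -0.105, 0.0568]
orientation: [-0.0, 0.724, 0.69, -0.0]
wrist_force: [0.2, 0.4, -0.3]
finger_gap: 0.0256
grip_force: 59.3
```

Run:
```python
from rod import *
P=[]
for i in range(4): c=grab('wrist','w9'); P.append(env.get_state())
s=P[-1]; q=np.mean([x['tcp_pos'] for x in P[1:]],0); print(q,s['wrist_force'].round(2),s['ft_torque'].round(2),s['clock'],s['finger_gap'])
h=np.array([.041,.9992,0]);ax=q+[0,0,.0163]
for s_ in (.03,.06,.08):
    o,pr,nn=center(c,ax+h*s_,h,4,18,1); print(s_,pr[::10].astype(int).tolist())
```

```text
[ 0.60711974 -0.10604978  0.05681174] [-0.62  0.15 -0.65] [-0.02 -0.01  0.  ] 18.7833 0.025478521417966523
0.03 [87, 86, 85, 84, 83, 81, 79, 86, 97, 107, 117, 124, 129, 132, 134, 136, 136, 134, 130, 125, 120, 113, 105, 96, 84, 74, 71, 74, 77, 79, 80, 80, 80, 80, 80, 79, 79]
0.06 [145, 146, 145, 142, 127, 103, 91, 95, 105, 113, 121, 127, 132, 136, 138, 139, 138, 135, 132, 128, 123, 117, 110, 102, 93, 87, 101, 128, 144, 147, 147, 147, 148, 147, 147, 147, 147]
0.08 [147, 146, 143, 132, 109, 90, 84, 87, 99, 112, 122, 129, 134, 137, 140, 141, 140, 137, 133, 129, 125, 119, 113, 106, 97, 91, 100, 122, 140, 146, 146, 146, 147, 147, 147, 147, 146]
```

No contact force, so the tip is through the first eyelet. I'll continue.

Emit:
move_arm(moves=[0.0004,0.01,0,0,0.02,0.0008,0.02,0,0,0.02,0.0012,0.03,0,0,0.02,0.0016,0.04,0,0,0.02,0.0018,0.045,0,0,0.02,0.002,0.05,0,0,0.02,0.0022,0.054,0,0,0.02,0.0024,0.058,0,0,0.02,0.0026,0.062,0,0,0.02,0.0027,0.066,0,0,0.02,0.0027,0.066,0,0,0.02])

```text
clock: 19.7
tcp_pos: [0.6097, -0.0394, 0.0568]
orientation: [-0.0, 0.724, 0.689, -0.0]
wrist_force: [-0.4, -0.5, -0.7]
finger_gap: 0.0256
grip_force: 59.3
```

Emit:
move_arm(moves=[0.0003,0.008,0,0,0.02,0.0006,0.014,0,0,0.02,0.0007,0.016,0,0,0.02,0.0007,0.018,0,0,0.02,0.0007,0.018,0,0,0.02])

```text
clock: 20.12
tcp_pos: [0.6104, -0.0216, 0.0568]
orientation: [-0.0, 0.724, 0.689, -0.0]
wrist_force: [-0.9, 0.0, -0.2]
finger_gap: 0.0258
grip_force: 59.3
```

Emit:
move_arm(moves=[0,0.0015,0,0,0.02,0.0001,0.003,0,0,0.02,0.0001,0.003,0,0,0.02])

```text
clock: 20.37
tcp_pos: [0.6105, -0.0204, 0.0568]
orientation: [0.001, 0.725, 0.689, -0.001]
wrist_force: [0.3, -5.2, 0.1]
finger_gap: 0.0255
grip_force: 59.3
```

The grip is seated (−5 N contact). I'll release it and withdraw upward.

Emit:
move_arm(moves=[0,-0.002,0,0,0.02,0,-0.002,0,0,0.03,0,-0.002,0,0,0.042,0,-0.002,0,0,0.042,0,-0.002,0,0,0.042,0,-0.002,0.01,0,0.042,0,-0.002,0.03,0,0.042,0,-0.002,0.06,0,0.042,0,-0.002,0.1,0,0.042,-0.03,-0.03,0.12,0,0.042,-0.06,-0.06,0.12,0,0.042,-0.06,-0.06,0.12,0,0.042])

```text
clock: 21.37
tcp_pos: [0.548, -0.0819, 0.1797]
orientation: [0.001, 0.725, 0.688, -0.001]
wrist_force: [-0.2, -0.1, -0.5]
finger_gap: 0.0422
grip_force: 0.0
```

Run:
```python
from rod import *
t=grab('top','t10');c=grab('wrist','w10');sc=grab('scene','s10')
s=env.get_state();print(s['clock'],s['tcp_pos'],s['wrist_force'].round(1))
p=[.7229,.1292,-.041]
# grip expected: shoulder at cabinet eye; grip 0..-34mm. dark pixels (black grip) centroid in the wrist view
G=cab(p,[[-.108,-.135,.0745],[-.108,-.152,.0745],[-.108,-.169,.0745],[-.122,-.152,.0745],[-.094,-.152,.0745]])
print('pred grip wrist',proj(c,G).round(1).tolist())
g=cv2.cvtColor(c['pixels'],cv2.COLOR_RGB2GRAY); x,y=proj(c,G[1:2])[0].astype(int); print(g[y-48:y+50:6,max(0,x-48):x+50:6])
# drawer front/eye, pin tip beyond drawer eye; bottles
T=cab(p,[[-.108,-.06,.073],[-.108,-.025,.0705]]); print('tip wrist',proj(c,T).round(1).tolist(),'scene',proj(sc,T).round(1).tolist())
d=cv2.absdiff(sc['pixels'],load('s8')['pixels']).max(2); 
for n,P in (('tall',[.42,.2205,.05]),('short',[.514,.255,.05]),('beaker',[.692,-.08,.03])):
    u=proj(sc,[P])[0].astype(int); print(n,u,(d[u[1]-14:u[1]+14,u[0]-8:u[0]+8]>30).mean())
```

```text
21.5167 [ 0.550689   -0.07938632  0.17771882] [-0.7  0.6  0.1]
pred grip wrist [[323.3, 87.5], [322.2, 108.7], [321.2, 129.3], [305.5, 108.8], [338.9, 108.7]]
[[179 180 177 178 177 178 134 104 107 114 124 104 106 104  47  90  90]
 [176 176 177 177 179 180 126 108 109 113 123 108 101 106  49  89  90]
 [166 165 161 156 157 153 150  89 114 108 152 131  93  91  57  90  92]
 [ 68  72  72  71  72  70 108 107 126 119  97  97  91  87  63  87  87]
 [137 133 138 138 133  40 141 136 132 141 137 133 130 130  59  78  76]
 [136 136 137 126  72  77   8  10   8   3  14  51  69  68  46  74  76]
 [135 136 136 124  73  73   9  13  16   4  13  56  75  72  70  76  75]
 [133 137 135 135  71  74   6  11   6  11  14 121 134 141 138 140 138]
 [136 133 138 136  74  76  10   5  48  47   7 123 138 136 136 135 134]
 [133 139 138 134  71  72  15  12  48  46   9 127 136 136 139 136 136]
 [135 136 133 135  74  75   2  10  29  26  15 133 135 136 136 138 139]
 [138 136 138 137  73  72  13  13  14   1  12 136 135 136 137 137 135]
 [137 135 136 135 137 137 136 136 137 138 139 138 139 135 137 135 116]
 [135 137 138 138 134 140 138 134 136 134 141 133 138 136 137  91 113]
 [142 137 134 138 136 134 135 135 136 138 137 134 138 137  72 111 115]
 [135 138 137 137 136 138 138 136 137 138 136 138 139  98 110 111 112]
 [157 138 137 135 136 137 139 138 153 159 151 135 138  81 113 108 118]]
tip wrist [[327.0, -13.8], [327.9, -63.2]] scene [[219.8, 197.1], [209.5, 203.9]]
tall [225 278] 0.0
short [189 262] 0.0
beaker [242 168] 0.07589285714285714
```

The grip sits exactly at the predicted seat (rows 87–130, cols 310–338). The bottles haven't changed and the arm is clear, so I'm handing in.

```bash
python3 -c "
from workcell import env
print(env.hand_in())"
```

```text
the job is handed in; nothing more can be done
None
```

I've handed the job in, and it returned no verdict. By my last measurements, the wide drawer is at its stop with the pin seated through both eyelets, both bottles are standing, the arm never went near the beaker or the narrow drawer, and the robot is clear (about 22 s used).

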